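# Wedge the pouring tray up to its level stop

### The job

The pouring tray is still tipped down in its draining position. Take the long white wedge from the bench, put its thin end under the middle of the tray's low front lip and slide it straight in along the bench until the tray comes up against the level stop and sits snug there without rattling, then let go and leave the wedge holding it. Go by feel and be gentle: the wedge should bear only lightly against the stop, never hard; do not lift the tray or touch the stop with the robot, and leave everything else on the bench where it is.

Things in the scene. Friction and masses are not known exactly. Their poses are not given: they have to be found in the camera images.
- wedge: Long loose white plastic wedge, 190 x 40 mm, about 0.17 kg, slippery (friction about 0.4), flat on the bench. Origin: centre of its flat underside; x points to the thin end (toe), z up. The top rises evenly, 1 in 4, from 5 mm at the toe (x = +95 mm) to 37.5 mm at x = -35 mm; the rest, to x = -95 mm, is a flat-topped heel block. Under load it stays where it is left.
- toe (a point): Middle of the wedge's thin edge, on its underside. Axes as the wedge.
- heel (a point): Where to grip the wedge: inside its heel block (60 mm long, 40 mm wide, 37.5 mm high, upright sides), 65 mm behind the wedge's origin, 20 mm above its underside. Axes as the wedge.
- stand: Low fixed steel stand of the tray: two side tubes at y = +-172 mm, a rear tube, open in front. Origin: on the bench below the tray's middle; x points from the tray's low front lip to its hinge (the way the wedge slides in), y along the lip, z up. Lip at x = -130 mm, hinge pin at x = +120 mm, z = 36 mm. The wedge belongs at y = 0 (good within 40 mm), pointing along the stand's x.
- tray: Aluminium tray, 250 mm deep, 300 mm wide, a grey mould clipped on it, 0.55 to 1.0 kg in all, hinged at the back. Origin: on the hinge pin; x points from lip to hinge, z up from its floor. At rest it is tipped down in front by 0.064 rad. Its top stays under 60 mm above the bench. A square ear at the front corner on the stand's -y side meets the level stop.
- lip (a point): Middle of the lowest line of the tray's front lip (a rolled edge 12 mm thick, 300 mm long); rises with the tray. 14 mm above the bench at rest, 26 to 35 mm when the tray is at the stop.
- post: Level stop: fixed steel post at the lip's -y end (stand's axes), 70 mm tall, its arm over the tray's ear, with a set screw (head about 100 mm above the bench). Origin: on the bench under the screw. The screw's lower end is the height mark; it is set anew each day, 35 to 43 mm above the bench, not measured: find it by feel. The ear has 11 to 19 mm of air below it at rest.
- stop_arm (a point): Point on the stop's arm above the screw's lower end, 70 mm over the bench. The stop hardly gives: once the ear touches, the push on the wedge, steady until then (3 to 12 N), climbs by roughly 2 to 5 N per mm of slide. Snug: the ear still bears on the screw with 1.5 N or more when the robot has let go; over 20 N at any time is forcing it.
- chock: Bystander: short steep white plastic chock, 80 x 50 mm, 42 mm high; not the wedge to use. Origin: centre of its underside. Must not be moved.
- packer: Bystander: flat white plastic packing block, 120 x 50 x 15 mm. Origin: centre of its underside.
- level: Bystander: aluminium spirit level bar, 200 x 22 x 40 mm, standing on its narrow side. Origin: centre of its underside.
- jar: Bystander: amber jar with a grey lid, 80 mm wide, 110 mm high. Origin: centre of its underside.
- nozzle: Bystander: steel depositing nozzle, a cone 40 mm wide and 55 mm high. Origin: centre of its underside.
Mind the look-alikes: they are no part of the job. What is shaped like the post but orange is not meant.

How it is judged:
By the outcome, as a careful person would: the job done as asked, in the order asked, and still so for the second after the job is handed in, with the robot touching nothing.
It also fails if it takes over 64 s, if anything falls off the work surface, if the arm or the gripper's body presses on something with over 40 N, if the wrist force passes 120 N, or if a joint passes its speed limit or range.

### The arm

A 6-joint arm with a two-finger parallel gripper is mounted at the origin on the work surface. World frame = base frame: x ahead of the robot, y to its left, z up, the work surface at z = 0. Lengths are in m, angles in degrees, forces in N, time in s.
With the tool pointing down it reaches from about 0.35 to 0.875 m from the base axis. Payload 4.2 kg.
Tool frame: the origin (TCP) lies at the very end of the fingers, on their centre line; the grasp point (between the pads) lies 19 mm behind it; y points along the fingers, z is the direction in which the jaws open and shut, and the axes are right-handed (so a half turn about y gives the same grasp; the last joint's range is limited). The gripper opens to 87 mm and grips with 3 to 60 N. Pads are 19 mm wide; open, the fingers measure 117 mm over their backs; the gripper's body (75 mm by 190 mm) begins 51 mm behind the grasp point.
Start: joints at [79.045, 22.042, 0.453, 0, -68.411, -14.817], TCP at [0.272, 0.563, 0.223] pointing down, gripper open.
Joint ranges: [-179.83, 179.83], [-69.29, 118.12], [-61.27, 80.66], [-181.25, 117.63], [-171.15, -9.14], [-177.46, 177.46]. Speed limits (degrees/s): [159.86, 159.86, 180, 180, 180, 180].

### API

Orientations are given as a 3x3 rotation matrix whose columns are the frame's x, y, z axes.
In Python, from station import r, eyes gives the robot as it stands.
- The arm moves only by the tool play_rows, never from a script. Its argument "deltas" is one flat list of numbers, 5 for each row, row after row: the closure in counts, from 0 (fully open) to 255 (shut), then the shift along the tool's x, y, z in mm, then the turn about the tool's y in rad. In form: [claw, tx, ty, tz, roll, claw, tx, ty, tz, roll, ...]. A call has exactly 10 rows; each row shifts and turns the commanded pose from where the row before left it, along the tool's axes as they then stand; what a row does not reach is not made up. A row lasts 1/10 s, in which the tool goes at most 50 mm and 8.59 degrees, less where a joint would pass 70% of its speed; a pose out of reach is approached as far as the arm can. A call is refused whole if a number of a shift passes 50 or a number of a turn 0.15, either way. A call with a gripper value outside its range is refused whole. The fingers move at their own pace and stop on an object; the grip force is fixed at half the most. Time passes only in rows, so rows that do not move let the fingers close, or fill a call up. It gives the time, the measured TCP pose, the force and the opening at its end, in the units of the state.
- r.sense(): the state, without advancing time (a new reading comes with each control period).
- eyes.capture(name): name is "side" or "top" or "wrist"; returns a dict with "img" (420x560x3 uint8, blue, green, red), "vfov" (degrees; the focal length in pixels is half the picture's height over the tangent of half this angle, whatever the lens; pixels are square), "cx", "cy" (the principal point, pixels), "R" (3x3) and "t" (3): a world point X has camera coordinates R X + t; the wrist camera has in their place "tool_from_camera" (4x4, takes a point from camera to tool coordinates, whose origin is the TCP and whose axes are the tool frame's). Camera axes: x right, y down, z forward; pixel columns grow to the right and rows downward; lengths in m; the calibration is good to about 2 mm. A picture is of the moment at which its call begins: read the wrist's pose just before it. There is no depth.
- r.finish_job(): hands the job in, once; it reports no verdict.
The state is a dict: "time_s": time; "joints": joint angles; "joint_velocities": joint speeds; "effort": joint torques, N m; "tcp_pos": TCP position; "ee_rot": TCP orientation; "wrist_force": force on the tool from outside, world axes, zero at the start; "moment": the same for the moment, N m; "gripper_width": opening from 0.0 (shut) to 1.0 (fully open).
Only numpy, scipy, OpenCV 4.12 (cv2) and the standard library are available. Lean on these libraries where they do the work, as an engineer would, in place of code of your own. Each camera call takes 0.05 s, during which the arm holds its last target.

## Working session

There is one attempt and no reset: what is moved stays moved. The work goes in short steps, Python scripts to look and compute and a tool call to move; the robot and the scene stay as the last step left them, time stands still between calls to the robot, and variables do not carry over. Pictures are saved under pics/ and viewed, and the job is handed in when it is done.

Besides the shell and the picture viewer there is one more tool, called in YAML: its name, and indented under it one key for each argument. play_rows: Moves the arm, as the interface text tells. Its arguments: {"type":"object","properties":{"deltas":{"type":"array","items":{"type":"number"}}},"required":["deltas"]}

```bash
ls; mkdir -p pics; python3 - <<'E'
from station import r, eyes
import cv2
s=r.sense()
for k,v in s.items(): print(k,v)
for n in ["side","top","wrist"]:
    c=eyes.capture(n); cv2.imwrite(f"pics/{n}0.png",c["img"]); print(n,{k:v for k,v in c.items() if k!="img"})
E
```

```text
pics
time_s 0.0
joints [ 7.90456729e+01  2.20912535e+01  3.80116546e-01 -2.88908012e-02
 -6.84125688e+01 -1.48177244e+01]
joint_velocities [ 0.11540028 -0.0950772  -0.01953817 -0.06760962  0.08078894 -0.04617263]
effort [-1.31746994e-03 -3.90673077e+01  1.87405872e+01  4.21999231e+00
  1.09845304e-02 -1.92192224e-04]
tcp_pos [0.27145389 0.56229774 0.22145699]
ee_rot [[-9.00450112e-01 -8.70599606e-04 -4.34958432e-01]
 [ 4.34959292e-01 -2.03058888e-03 -9.00447828e-01]
 [-9.92922297e-05 -9.99997559e-01  2.20711937e-03]]
wrist_force [ 0.64060942 -0.77067343  0.35573804]
moment [-0.01771226  0.03114451 -0.00250213]
gripper_width 1.0003949824721279
side {'vfov': 44.26775614209364, 'cx': 281.0040331705794, 'cy': 212.16725877191774, 'R': array([[ 0.69563557, -0.71826331, -0.01374662],
       [-0.41107615, -0.38228724, -0.82757046],
       [ 0.58915834,  0.58133836, -0.56119351]]), 't': array([-0.39383282,  0.26460584,  0.91533931])}
top {'vfov': 49.70796520384438, 'cx': 279.21342593343115, 'cy': 214.6442042040158, 'R': array([[-0.00743956, -0.99995974, -0.00501628],
       [-0.99248143,  0.0079966 , -0.12213384],
       [ 0.12216904,  0.00406994, -0.99250096]]), 't': array([-0.00811456,  0.52478251,  1.28602637])}
wrist {'vfov': 63.37407357486606, 'cx': 277.6390520418105, 'cy': 214.86135974812373, 'tool_from_camera': array([[ 1.41374057e-03,  9.54521414e-01,  2.98139015e-01,
        -8.19001550e-02],
       [ 1.00453982e-04, -2.98139447e-01,  9.54522320e-01,
        -1.61100939e-01],
       [ 9.99998996e-01, -1.31949768e-03, -5.17377307e-04,
        -3.34642581e-04],
       [ 0.00000000e+00,  0.00000000e+00,  0.00000000e+00,
         1.00000000e+00]])}
```

View pics/side0.png

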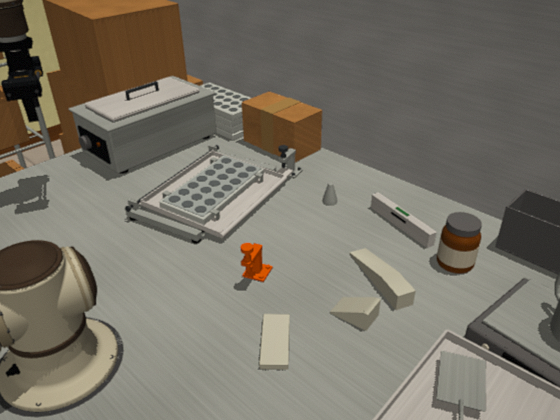

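View pics/top0.png

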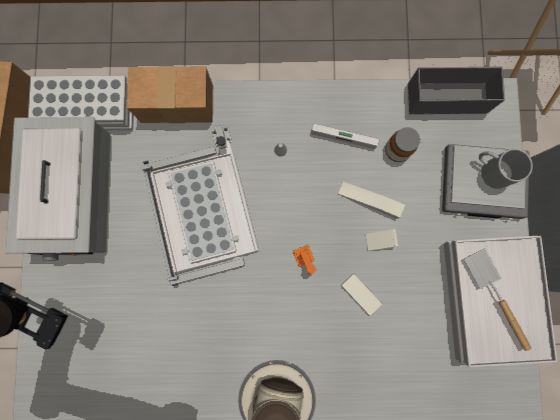

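View pics/wrist0.png

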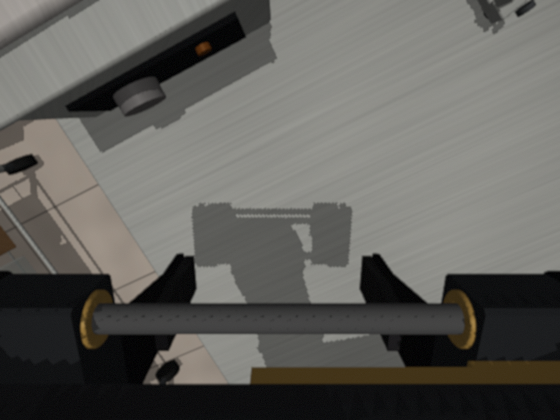

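```bash
python3 - <<'E'
import cv2
a=cv2.imread("pics/top0.png");b=cv2.imread("pics/side0.png")
cv2.imwrite("pics/tw.png",cv2.resize(a[110:330,290:430],None,fx=4,fy=4,interpolation=2)[:600])
cv2.imwrite("pics/tt.png",cv2.resize(a[125:290,135:275],None,fx=5,fy=5,interpolation=2)[:, :][0:825:1][:,:].copy()) 
t=cv2.resize(a[125:290,135:275],None,fx=3.6,fy=3.6,interpolation=2);cv2.imwrite("pics/tt.png",t)
cv2.imwrite("pics/sw.png",cv2.resize(b[230:340,320:430],None,fx=5,fy=5,interpolation=2))
cv2.imwrite("pics/st.png",cv2.resize(b[130:250,115:310],None,fx=4,fy=4,interpolation=2))
E
```

```text
(no output)
```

View pics/tw.png

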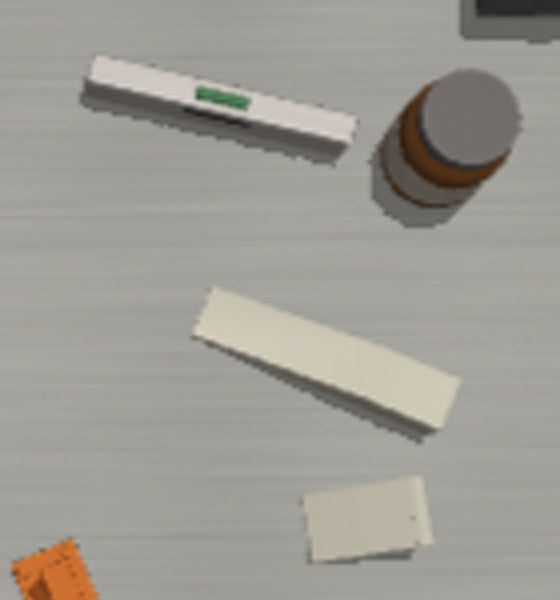

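View pics/tt.png

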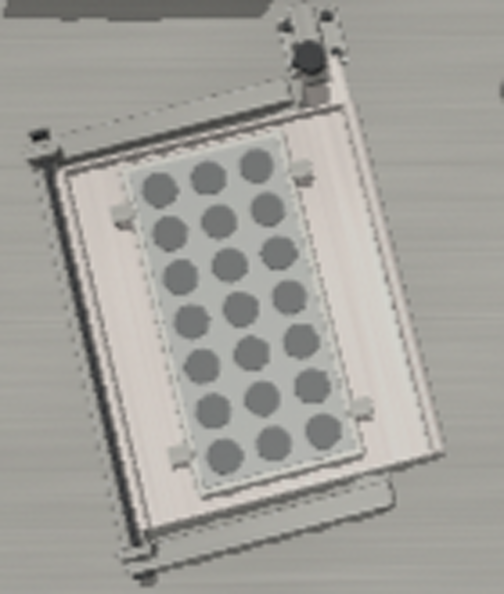

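View pics/sw.png

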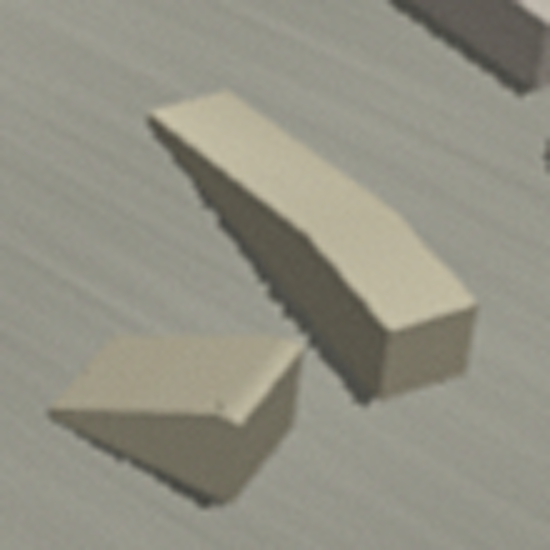

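View pics/st.png

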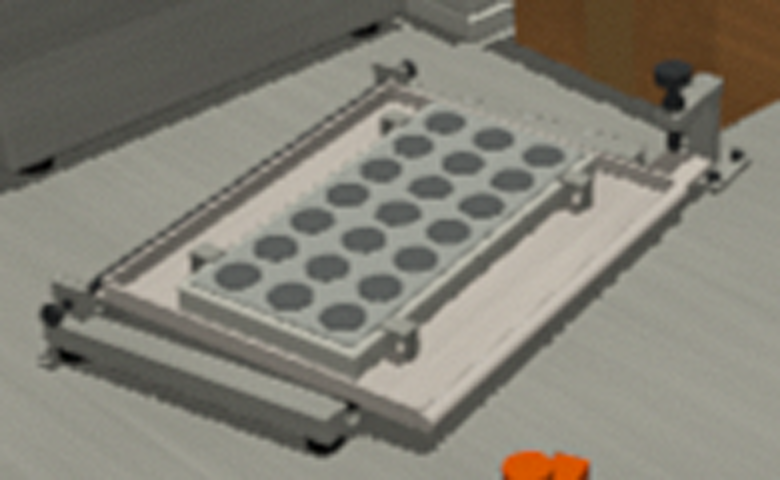

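```bash
cat > h.py <<'E'
import numpy as np, cv2
from scipy.optimize import least_squares
def proj_cam(c,X):
    X=np.atleast_2d(X); p=X@np.asarray(c["R"]).T+np.asarray(c["t"])
    f=210/np.tan(np.radians(c["vfov"]/2)); return np.c_[c["cx"]+f*p[:,0]/p[:,2],c["cy"]+f*p[:,1]/p[:,2]]
def wrist_cam(c,s):
    T=np.asarray(c["tool_from_camera"]); Rw=np.asarray(s["ee_rot"])@T[:3,:3]; o=np.asarray(s["ee_rot"])@T[:3,3]+s["tcp_pos"]
    d=dict(c); d["R"]=Rw.T; d["t"]=-Rw.T@o; return d
def place(p,L):
    x,y,a=p; L=np.atleast_2d(L); c,s_=np.cos(a),np.sin(a)
    return np.c_[x+c*L[:,0]-s_*L[:,1], y+s_*L[:,0]+c*L[:,1], L[:,2]]
def fit(obs,p0):
    # obs: list of (cam, L, px)
    def res(p): return np.concatenate([(proj_cam(c,place(p,L))-px).ravel() for c,L,px in obs])
    q=least_squares(res,p0,loss='soft_l1'); return q.x,res(q.x)
def ray(c,u,z):
    f=210/np.tan(np.radians(c["vfov"]/2)); d=np.array([(u[0]-c["cx"])/f,(u[1]-c["cy"])/f,1])
    R=np.asarray(c["R"]); o=-R.T@c["t"]; d=R.T@d; return o+d*(z-o[2])/d[2]
E
python3 - <<'E'
from h import *
from station import r,eyes
top=eyes.capture("top"); side=eyes.capture("side")
def un(pts,s,ox,oy): return [((u+.5)/s-.5+ox,(v+.5)/s-.5+oy) for u,v in pts]
tw=un([(213,288),(193,336),(460,378),(437,430)],4,290,110)
sw=un([(148,117),(228,92),(305,232),(400,212),(387,331),(476,304),(378,402),(468,374)],5,320,230)
m=1e-3
LT=np.array([(95,-20,5),(95,20,5),(-95,-20,37.5),(-95,20,37.5)])*m
LS=np.array([(95,20,5),(95,-20,5),(-35,20,37.5),(-35,-20,37.5),(-95,20,37.5),(-95,-20,37.5),(-95,20,0),(-95,-20,0)])*m
for o in ([(top,LT,np.array(tw)),(side,LS,np.array(sw))],[(top,LT,np.array(tw))],[(side,LS,np.array(sw))]):
    p,e=fit(o,[0.5,-0.2,1.3]); print("wedge",p.round(4),np.degrees(p[2]).round(2),e.round(1))
tt=un([(40,135),(147,577),(443,453),(310,55)],3.6,135,125)
for z,u in zip((.036,.036,.02,.1),tt): print(ray(top,u,z).round(4))
ss=un([(52,315),(405,70),(430,440),(674,75)],4,115,130)
for z,u in zip((.036,.036,.014,.1),ss): print(ray(side,u,z).round(4))
E
```

```text
wedge [ 0.5709 -0.2822  1.1533] 66.08 [ 0.  -0.5 -0.1 -0.4  0.4  0.4  1.  -0.  -0.1 -0.9 -0.4 -0.3  0.4  0.7
 -1.5 -0.4  0.4  0.2  0.3 -0.   0.   0.1 -0.6  0.1]
wedge [ 0.5705 -0.2813  1.1588] 66.39 [-0.4 -0.2 -0.4 -0.1  0.1  0.4  0.8 -0. ]
wedge [ 0.5712 -0.2825  1.1494] 65.86 [ 0.2 -1.  -0.1 -0.3  0.5  0.7 -1.3 -0.3  0.4  0.2  0.4  0.1  0.   0.1
 -0.5  0.1]
[0.6832 0.3797 0.036 ]
[0.325  0.2848 0.036 ]
[0.4218 0.0512 0.02  ]
[0.7297 0.1506 0.1   ]
[0.3271 0.2866 0.036 ]
[0.6835 0.3797 0.036 ]
[0.42   0.0458 0.014 ]
[0.7219 0.1411 0.1   ]
```

Candidates (top picture): long wedge (371,199), chock (382,240), packer (362,294), level (345,136). The long item tapers toward the left with a flat-topped heel on the right. It matches the wedge description, and the corner fit agrees to about 1 px. The grey post with a black screw is at (221,142); the orange one at (305,258) is the decoy. I'll now move over the heel.

play_rows:
  deltas: [0,-16,0,17,0,0,-32,0,35,0,0,-32,0,35,0,0,-32,0,35,0,0,-32,0,35,0,0,-32,0,35,0,0,-32,0,35,0,0,-32,0,35,0,0,-32,0,35,0,0,-32,0,35,0]

```text
time_s: 1.25
tcp_pos: [0.4012, 0.1298, 0.2229]
ee_rot: [[-0.901, 0.001, -0.434], [0.434, 0.001, -0.901], [-0.0, -1.0, -0.001]]
wrist_force: [0.8, 0.5, -0.8]
gripper_width: 0.997
```

play_rows:
  deltas: [0,-32,0,35,0,0,-32,0,35,0,0,-32,0,35,0,0,-32,0,35,0,0,-32,0,35,0,0,-32,0,35,0,0,-32,0,35,0,0,-32,0,35,0,0,-32,0,35,0,0,-32,0,35,0]

```text
time_s: 2.25
tcp_pos: [0.5373, -0.3247, 0.2224]
ee_rot: [[-0.9, -0.0, -0.435], [0.435, 0.0, -0.9], [0.0, -1.0, -0.0]]
wrist_force: [1.4, 0.3, -0.5]
gripper_width: 0.999
```

play_rows:
  deltas: [0,0,0,0,0.15,0,0,0,0,0.15,0,0,0,0,0.15,0,0,0,0,0.15,0,0,0,0,0.15,0,0,0,0,0.15,0,0,0,0,0.15,0,0,0,0,0.15,0,0,0,0,0.15,0,0,0,0,0.15]

```text
time_s: 3.25
tcp_pos: [0.537, -0.3226, 0.2223]
ee_rot: [[0.376, -0.0, -0.927], [0.927, 0.0, 0.376], [0.0, -1.0, 0.0]]
wrist_force: [0.0, 0.5, 1.1]
gripper_width: 0.998
```

```bash
python3 - <<'E'
from h import *
from station import r,eyes
import pickle
s=r.sense(); c=eyes.capture("wrist"); cv2.imwrite("pics/w1.png",c["img"])
print(s["joints"].round(1))
w=wrist_cam(c,s); pickle.dump(w,open("w1.pkl","wb"))
L=np.array([(95,20,5),(95,-20,5),(-35,20,37.5),(-35,-20,37.5),(-95,20,37.5),(-95,-20,37.5)])*1e-3
print(proj_cam(w,place((.5709,-.2822,1.1533),L)).round(1))
E
```

```text
[-16.2  22.2   0.7  -0.  -68.5  -5.9]
[[278.1 297.6]
 [246.4 296.7]
 [282.  205.5]
 [244.1 204.3]
 [284.1 147.9]
 [244.2 146.7]]
```

View pics/w1.png

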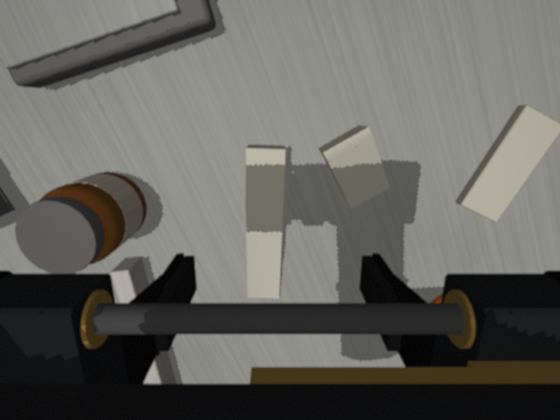

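play_rows:
  deltas: [70,-14,0,-13,0,70,0,0,0,0.03,70,0,25,0,0,70,0,30,0,0,70,0,30,0,0,70,0,30,0,0,70,0,20,0,0,70,0,5,0,0,70,0,0,0,0,70,0,0,0,0]

```text
time_s: 4.3
tcp_pos: [0.5449, -0.3408, 0.084]
ee_rot: [[0.397, 0.002, -0.918], [0.918, -0.001, 0.397], [-0.0, -1.0, -0.002]]
wrist_force: [0.3, -0.3, 0.5]
gripper_width: 0.722
```

```bash
python3 - <<'E'
from h import *
from station import r,eyes
s=r.sense(); c=eyes.capture("wrist"); cv2.imwrite("pics/w2.png",c["img"])
print(s["tcp_pos"],s["ee_rot"].round(4),s["gripper_width"])
w=wrist_cam(c,s)
L=np.array([(95,20,5),(95,-20,5),(-35,20,37.5),(-35,-20,37.5),(-95,20,37.5),(-95,-20,37.5)])*1e-3
print(proj_cam(w,place((.5709,-.2822,1.1533),L)).round(1))
E
```

```text
[ 0.54490787 -0.34076514  0.08396277] [[ 3.970e-01  2.100e-03 -9.178e-01]
 [ 9.178e-01 -1.100e-03  3.970e-01]
 [-2.000e-04 -1.000e+00 -2.400e-03]] 0.721754674605558
[[298.7 394.1]
 [253.5 393.7]
 [306.4 280. ]
 [247.6 279.5]
 [309.6 194.1]
 [245.8 193.6]]
```

View pics/w2.png

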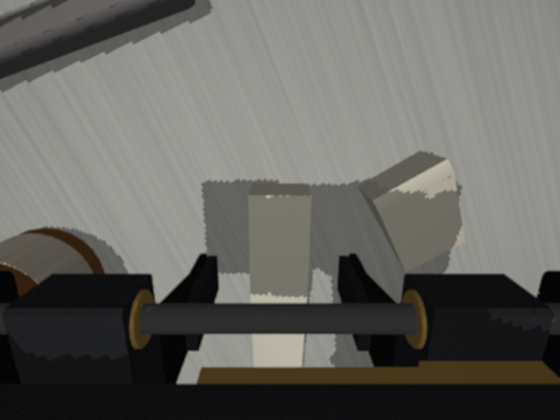

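Wrist view: the heel is centred between the fingers (u 250–310, rear edge at v≈195), and the chock clears the right finger. I'll descend and grip.

play_rows:
  deltas: [70,0,15,0,0,70,0,20,0,0,70,0,15,0,0,70,0,10,0,0,70,0,10,0,0,70,0,5,0,0,70,0,3,0,0,70,0,0,0,0,70,0,0,0,0,70,0,0,0,0]

```text
time_s: 5.35
tcp_pos: [0.5444, -0.3406, 0.0051]
ee_rot: [[0.398, 0.001, -0.918], [0.918, -0.0, 0.398], [0.0, -1.0, -0.001]]
wrist_force: [-0.2, -0.9, 1.0]
gripper_width: 0.73
```

play_rows:
  deltas: [100,0,0,0,0,125,0,0,0,0,150,0,0,0,0,180,0,0,0,0,180,0,0,0,0,180,0,0,0,0,180,0,0,0,0,180,0,0,0,0,180,0,0,0,0,180,0,0,0,0]

```text
time_s: 6.35
tcp_pos: [0.5441, -0.3405, 0.0046]
ee_rot: [[0.398, 0.0, -0.918], [0.918, -0.0, 0.398], [-0.0, -1.0, -0.0]]
wrist_force: [-0.8, -0.5, 1.2]
gripper_width: 0.457
```

play_rows:
  deltas: [180,0,-10,0,0,180,0,-25,0,0,180,0,-25,0,0,180,15,0,2,0,180,30,0,3,0,180,40,0,4,0,180,40,0,4,0,180,40,0,4,0,180,40,0,4,0,180,25,0,3,0]

```text
time_s: 7.35
tcp_pos: [0.6135, -0.1166, 0.0638]
ee_rot: [[0.396, -0.001, -0.918], [0.918, 0.0, 0.396], [-0.0, -1.0, 0.001]]
wrist_force: [-0.1, 0.3, -1.0]
gripper_width: 0.451
```

play_rows:
  deltas: [180,12,0,2,0,180,6,0,0,0,180,0,0,0,-0.06,180,0,0,0,-0.1,180,0,0,0,-0.1,180,0,0,0,-0.1,180,0,0,0,-0.1,180,0,0,0,-0.1,180,0,0,0,-0.1,180,0,0,0,0]

```text
time_s: 8.35
tcp_pos: [0.6181, -0.1037, 0.0642]
ee_rot: [[-0.246, -0.001, -0.969], [0.969, 0.0, -0.246], [0.0, -1.0, 0.001]]
wrist_force: [-0.1, -0.3, -1.9]
gripper_width: 0.456
```

```bash
python3 - <<'E'
from h import *
from station import r,eyes
s=r.sense(); c=eyes.capture("wrist"); cv2.imwrite("pics/w3.png",c["img"])
for n in("top","side"): cv2.imwrite(f"pics/{n}3.png",eyes.capture(n)["img"])
print(s["tcp_pos"],s["ee_rot"].round(4),s["gripper_width"],s["wrist_force"],s["joints"])
E
```

```text
[ 0.61811159 -0.10368881  0.06422535] [[-2.465e-01 -1.000e-03 -9.691e-01]
 [ 9.691e-01  0.000e+00 -2.465e-01]
 [ 2.000e-04 -1.000e+00  9.000e-04]] 0.45552113494607854 [-0.144763   -0.33751469 -1.92572384] [ 5.24623516e+00  3.05950612e+01 -1.03025297e+01 -6.86595103e-03
 -4.91570539e+01  9.02750367e+00]
```

View pics/w3.png

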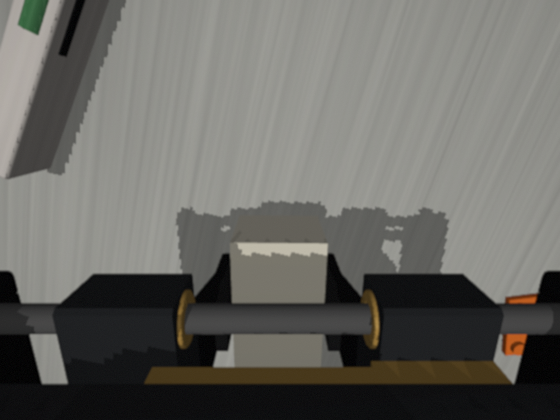

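View pics/top3.png

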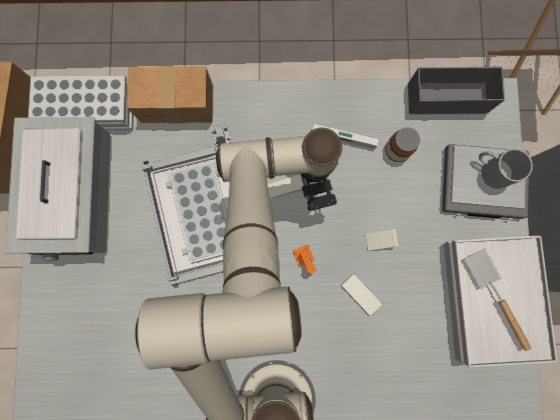

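View pics/side3.png

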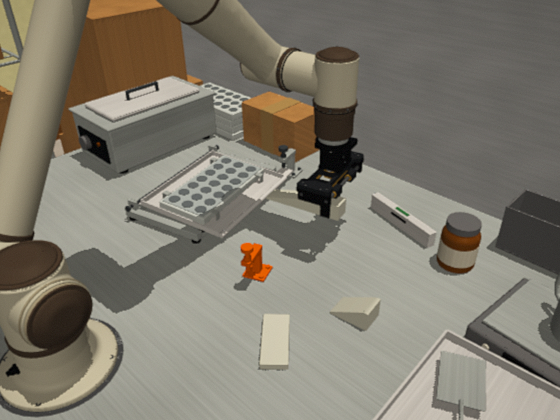

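play_rows:
  deltas: [180,0,10,1,-0.007,180,0,15,0,0,180,0,15,0,0,180,0,10,0,0,180,0,5,0,0,180,0,3,0,0,180,0,1,0,0,180,0,0,0,0,180,0,0,0,0,180,0,0,0,0]

```text
time_s: 9.5
tcp_pos: [0.6181, -0.1028, 0.0061]
ee_rot: [[-0.255, 0.001, -0.967], [0.967, 0.0, -0.255], [-0.0, -1.0, -0.001]]
wrist_force: [-0.5, 0.2, -1.7]
gripper_width: 0.455
```

```bash
python3 - <<'E'
from h import *
from station import r,eyes
s=r.sense()
print(s["tcp_pos"],s["ee_rot"].round(4),s["gripper_width"],s["wrist_force"],s["moment"])
for n in("top","side"):
  c=eyes.capture(n); cv2.imwrite(f"pics/{n}4.png",c["img"])
  xs=np.array([-.2538,.9673]);ys=np.array([-.9673,-.2538]);o=np.array([.5355,.217])
  pts=[np.r_[o+x*xs+y*ys,z] for x,y,z in [(-.130,0,.014),(-.13,.15,.014),(-.13,-.15,.014),(.12,.172,.036),(.12,-.172,.036)]]
  tip=s["tcp_pos"]+s["ee_rot"][:,0]*.160; tip[2]=0; pts.append(tip)
  P=proj_cam(c,np.array(pts)); im=c["img"].copy()
  for p in P: cv2.drawMarker(im,tuple(int(round(v)) for v in p),(0,0,255),cv2.MARKER_CROSS,5,1)
  a=im[110:290,130:330] 
  cv2.imwrite(f"pics/{n}4z.png",cv2.resize(a[:150] if n=="side" and 0 else a,None,fx=3.3,fy=3.3,interpolation=cv2.INTER_NEAREST)); print(P.round(1))
E
```

```text
[ 0.61813739 -0.10278787  0.00608954] [[-2.552e-01  1.000e-03 -9.669e-01]
 [ 9.669e-01  0.000e+00 -2.552e-01]
 [-2.000e-04 -1.000e+00 -1.000e-03]] 0.4548719122630004 [-0.54687212  0.15551877 -1.72692309] [ 0.01752975 -0.04410765 -0.01815947]
[[244.2 201. ]
 [257.1 250. ]
 [231.6 153.3]
 [173.9 280.1]
 [146.7 166. ]
 [257.7 198.7]]
[[255.5 206. ]
 [221.2 237.7]
 [284.5 179.1]
 [131.1 206. ]
 [213.3 148.8]
 [269.1 215.2]]
```

View pics/side4z.png

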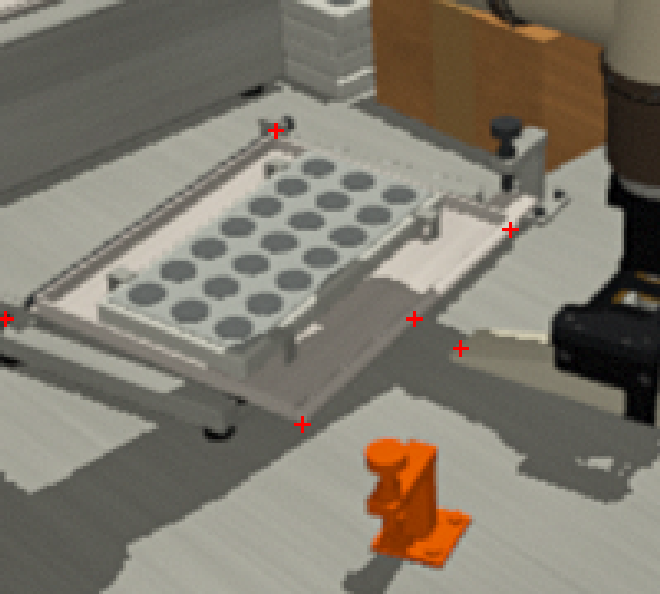

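View pics/top4z.png

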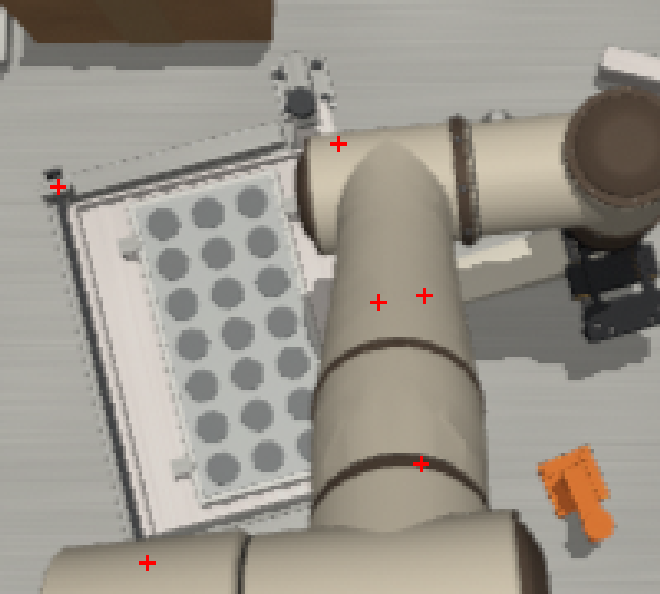

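play_rows:
  deltas: [180,0,1,0,0,180,0,0.5,0,0,180,0,0,0,0,180,5,0,0,0,180,10,0,0,0,180,10,0,0,0,180,10,0,0,0,180,10,0,0,0,180,5,0,0,0,180,0,0,0,0]

```text
time_s: 10.6
tcp_pos: [0.6051, -0.0529, 0.0046]
ee_rot: [[-0.256, 0.001, -0.967], [0.967, 0.001, -0.256], [0.001, -1.0, -0.001]]
wrist_force: [-0.8, 2.6, 6.5]
gripper_width: 0.456
```

```bash
cat > st.py <<'E'
import numpy as np
from station import r
s=r.sense(); x=np.array([-.2538,.9673]); y=np.array([-.9673,-.2538]); o=np.array([.5355,.217])
d=s["tcp_pos"][:2]-o; f=s["wrist_force"]
print("t %.2f toe past lip %.1f mm lateral %.1f z %.1f  push %.1f lat %.1f fz %.1f m %s yaw %.2f w %.3f"%(s["time_s"],(d@x+.16+.13)*1e3,d@y*1e3,s["tcp_pos"][2]*1e3,-f[:2]@x,f[:2]@y,f[2],s["moment"].round(2),np.degrees(np.arctan2(s["ee_rot"][1,0],s["ee_rot"][0,0])),s["gripper_width"]))
E
python3 st.py
```

```text
t 10.60 toe past lip 11.3 mm lateral 1.2 z 4.6  push -2.7 lat 0.1 fz 6.5 m [0.8  0.33 0.04] yaw 104.85 w 0.456
```

play_rows:
  deltas: [180,0,-0.4,0,0,180,0,0,0,0,180,4,0,0,0,180,8,0,0,0,180,8,0,0,0,180,4,0,0,0,180,2,0,0,0,180,2,0,0,0,180,2,0,0,0,180,2,0,0,0]

```text
time_s: 11.6
tcp_pos: [0.5972, -0.0244, 0.0046]
ee_rot: [[-0.255, 0.0, -0.967], [0.967, -0.001, -0.255], [-0.001, -1.0, -0.0]]
wrist_force: [2.0, -6.1, 5.4]
gripper_width: 0.457
```

```bash
python3 st.py
```

```text
t 11.60 toe past lip 40.8 mm lateral 1.6 z 4.6  push 6.4 lat -0.4 fz 5.4 m [-1.9  -0.55 -0.03] yaw 104.78 w 0.457
```

play_rows:
  deltas: [180,3,-0.2,0,0,180,4,0,0,0,180,4,0,0,0,180,4,0,0,0,180,4,0,0,0,180,4,0,0,0,180,3,0,0,0,180,2,0,0,0,180,1,0,0,0,180,1,0,0,0]

```text
time_s: 12.6
tcp_pos: [0.5892, 0.0045, 0.0046]
ee_rot: [[-0.255, -0.0, -0.967], [0.967, -0.001, -0.255], [-0.001, -1.0, 0.0]]
wrist_force: [1.2, -7.3, 3.2]
gripper_width: 0.459
```

```bash
python3 st.py
```

```text
t 12.60 toe past lip 70.8 mm lateral 1.9 z 4.6  push 7.4 lat 0.7 fz 3.2 m [-1.76 -0.64  0.05] yaw 104.76 w 0.459
```

play_rows:
  deltas: [180,1,0,0,0,180,1,0,0,0,180,1,0,0,0,180,1,0,0,0,180,1,0,0,0,180,1,0,0,0,180,0.5,0,0,0,180,0.5,0,0,0,180,0.3,0,0,0,180,0.3,0,0,0]

```text
time_s: 13.6
tcp_pos: [0.5873, 0.0118, 0.0046]
ee_rot: [[-0.255, -0.0, -0.967], [0.967, -0.001, -0.255], [-0.001, -1.0, 0.0]]
wrist_force: [2.1, -7.3, 3.9]
gripper_width: 0.459
```

```bash
python3 st.py
```

```text
t 13.60 toe past lip 78.3 mm lateral 2.0 z 4.6  push 7.5 lat -0.2 fz 3.9 m [-1.73 -0.58  0.01] yaw 104.75 w 0.459
```

play_rows:
  deltas: [180,0.3,0,0,0,180,0.3,0,0,0,180,0.3,0,0,0,180,0.3,0,0,0,180,0.3,0,0,0,180,0.3,0,0,0,180,0.3,0,0,0,180,0.3,0,0,0,180,0.3,0,0,0,180,0.3,0,0,0]

```text
time_s: 14.6
tcp_pos: [0.5865, 0.0147, 0.0046]
ee_rot: [[-0.255, -0.0, -0.967], [0.967, -0.001, -0.255], [-0.001, -1.0, 0.0]]
wrist_force: [0.7, -6.4, 3.9]
gripper_width: 0.454
```

```bash
python3 st.py
```

```text
t 14.60 toe past lip 81.3 mm lateral 2.0 z 4.6  push 6.4 lat 0.9 fz 3.9 m [-1.77 -0.65  0.02] yaw 104.75 w 0.454
```

play_rows:
  deltas: [180,0.3,0,0,0,180,0.3,0,0,0,180,0.3,0,0,0,180,0.3,0,0,0,180,0.3,0,0,0,180,0.3,0,0,0,180,0.3,0,0,0,180,0.3,0,0,0,180,0.3,0,0,0,180,0.3,0,0,0]

```text
time_s: 15.6
tcp_pos: [0.5858, 0.0176, 0.0046]
ee_rot: [[-0.255, -0.0, -0.967], [0.967, -0.001, -0.255], [-0.001, -1.0, 0.001]]
wrist_force: [1.9, -6.1, 3.9]
gripper_width: 0.46
```

```bash
python3 st.py
```

```text
t 15.60 toe past lip 84.4 mm lateral 2.0 z 4.6  push 6.4 lat -0.3 fz 3.9 m [-1.68 -0.6  -0.  ] yaw 104.75 w 0.460
```

play_rows:
  deltas: [180,0.3,0,0,0,180,0.3,0,0,0,180,0.3,0,0,0,180,0.3,0,0,0,180,0.3,0,0,0,180,0.3,0,0,0,180,0.3,0,0,0,180,0.3,0,0,0,180,0.3,0,0,0,180,0.3,0,0,0]

```text
time_s: 16.6
tcp_pos: [0.585, 0.0205, 0.0046]
ee_rot: [[-0.255, -0.0, -0.967], [0.967, -0.001, -0.255], [-0.001, -1.0, 0.0]]
wrist_force: [2.2, -7.0, 4.1]
gripper_width: 0.459
```

```bash
python3 st.py
```

```text
t 16.60 toe past lip 87.3 mm lateral 2.0 z 4.6  push 7.4 lat -0.3 fz 4.1 m [-1.78 -0.66 -0.03] yaw 104.75 w 0.459
```

play_rows:
  deltas: [180,0.3,0,0,0,180,0.3,0,0,0,180,0.3,0,0,0,180,0.3,0,0,0,180,0.3,0,0,0,180,0.3,0,0,0,180,0.3,0,0,0,180,0.3,0,0,0,180,0.3,0,0,0,180,0.3,0,0,0]

```text
time_s: 17.6
tcp_pos: [0.5842, 0.0234, 0.0046]
ee_rot: [[-0.255, -0.0, -0.967], [0.967, -0.001, -0.255], [-0.001, -1.0, 0.001]]
wrist_force: [2.3, -6.5, 4.3]
gripper_width: 0.457
```

```bash
python3 st.py
```

```text
t 17.60 toe past lip 90.3 mm lateral 2.0 z 4.6  push 6.9 lat -0.5 fz 4.3 m [-1.74 -0.67  0.  ] yaw 104.75 w 0.457
```

play_rows:
  deltas: [180,0.3,0,0,0,180,0.3,0,0,0,180,0.3,0,0,0,180,0.3,0,0,0,180,0.3,0,0,0,180,0.3,0,0,0,180,0.3,0,0,0,180,0.3,0,0,0,180,0.3,0,0,0,180,0.3,0,0,0]

```text
time_s: 18.6
tcp_pos: [0.5837, 0.0253, 0.0046]
ee_rot: [[-0.255, -0.0, -0.967], [0.967, -0.002, -0.255], [-0.002, -1.0, 0.001]]
wrist_force: [3.1, -11.7, 2.4]
gripper_width: 0.459
```

```bash
python3 st.py
```

```text
t 18.60 toe past lip 92.3 mm lateral 2.0 z 4.6  push 12.1 lat 0.0 fz 2.4 m [-3.16 -1.21  0.04] yaw 104.75 w 0.459
```

play_rows:
  deltas: [180,0.2,0,0,0,180,0.2,0,0,0,180,0,0,0,0,180,0,0,0,0,180,0,0,0,0,180,0,0,0,0,180,0,0,0,0,180,0,0,0,0,180,0,0,0,0,180,0,0,0,0]

```text
time_s: 19.6
tcp_pos: [0.5836, 0.0254, 0.0045]
ee_rot: [[-0.254, -0.0, -0.967], [0.967, -0.002, -0.254], [-0.002, -1.0, 0.001]]
wrist_force: [4.1, -12.0, 3.5]
gripper_width: 0.456
```

```bash
python3 st.py
```

```text
t 19.60 toe past lip 92.4 mm lateral 2.1 z 4.5  push 12.6 lat -0.9 fz 3.5 m [-3.2  -1.23 -0.03] yaw 104.74 w 0.456
```

play_rows:
  deltas: [180,0.2,0,0,0,180,0.2,0,0,0,180,0.1,0,0,0,180,0,0,0,0,180,0,0,0,0,180,0,0,0,0,180,0,0,0,0,180,0,0,0,0,180,0,0,0,0,180,0,0,0,0]

```text
time_s: 20.6
tcp_pos: [0.5836, 0.0255, 0.0045]
ee_rot: [[-0.254, -0.0, -0.967], [0.967, -0.002, -0.254], [-0.002, -1.0, 0.001]]
wrist_force: [4.7, -13.1, 3.0]
gripper_width: 0.461
```

```bash
python3 st.py
```

```text
t 20.60 toe past lip 92.6 mm lateral 2.1 z 4.5  push 13.9 lat -1.2 fz 3.0 m [-3.66 -1.32 -0.03] yaw 104.73 w 0.461
```

play_rows:
  deltas: [180,-0.4,0,0,0,180,-0.4,0,0,0,180,-0.4,0,0,0,180,-0.4,0,0,0,180,-0.4,0,0,0,180,-0.2,0,0,0,180,0,0,0,0,180,0,0,0,0,180,0,0,0,0,180,0,0,0,0]

```text
time_s: 21.6
tcp_pos: [0.5836, 0.0255, 0.0046]
ee_rot: [[-0.255, -0.001, -0.967], [0.967, -0.001, -0.255], [-0.0, -1.0, 0.001]]
wrist_force: [0.9, -6.1, 5.4]
gripper_width: 0.459
```

```bash
python3 st.py
```

```text
t 21.60 toe past lip 92.5 mm lateral 2.1 z 4.6  push 6.1 lat 0.7 fz 5.4 m [-1.62 -0.51 -0.11] yaw 104.75 w 0.459
```

play_rows:
  deltas: [180,-0.4,0,0,0,180,-0.4,0,0,0,180,-0.4,0,0,0,180,-0.3,0,0,0,180,0,0,0,0,170,0,0,0,0,110,0,0,0,0,80,0,0,0,0,70,0,0,0,0,70,0,0,0,0]

```text
time_s: 22.6
tcp_pos: [0.5837, 0.0247, 0.0041]
ee_rot: [[-0.255, -0.001, -0.967], [0.967, -0.0, -0.255], [0.0, -1.0, 0.001]]
wrist_force: [0.3, -0.5, 0.1]
gripper_width: 0.696
```

```bash
python3 st.py; python3 - <<'E'
from h import *
from station import r,eyes
c=eyes.capture("side"); cv2.imwrite("pics/s5.png",cv2.resize(c["img"][110:290,130:330],None,fx=3.3,fy=3.3,interpolation=2))
c=eyes.capture("wrist"); cv2.imwrite("pics/w5.png",c["img"])
E
```

```text
t 22.60 toe past lip 91.8 mm lateral 2.2 z 4.1  push 0.6 lat -0.1 fz 0.1 m [ 0.06 -0.05 -0.02] yaw 104.78 w 0.696
```

View pics/s5.png

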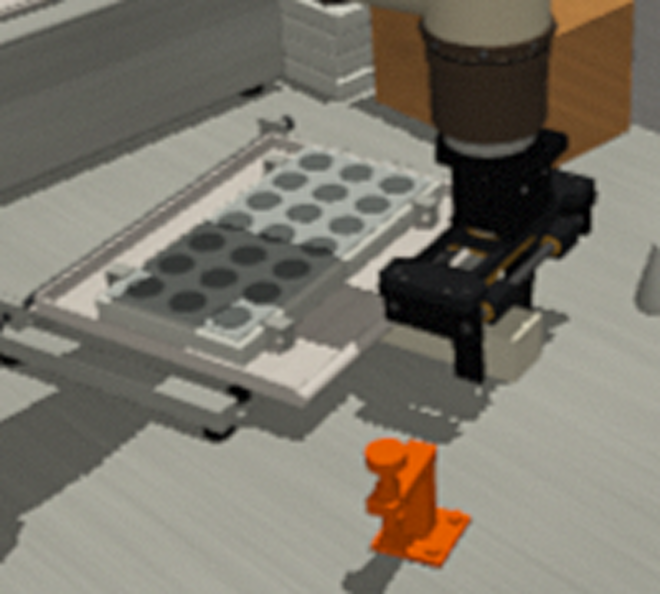

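View pics/w5.png

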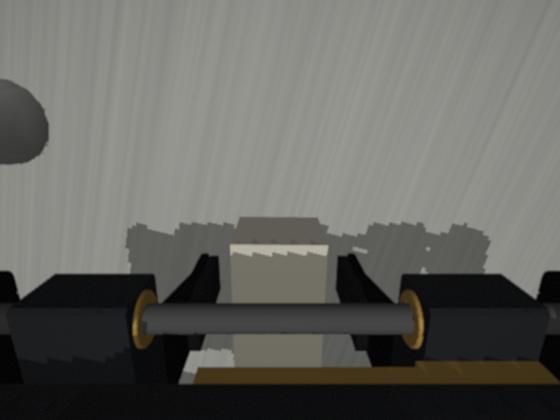

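play_rows:
  deltas: [70,0,-5,0,0,70,0,-15,0,0,70,0,-30,0,0,70,0,-40,0,0,70,0,-40,0,0,70,0,-40,0,0,70,0,-30,0,0,70,0,-15,0,0,70,0,0,0,0,70,0,0,0,0]

```text
time_s: 23.7
tcp_pos: [0.5836, 0.0246, 0.2192]
ee_rot: [[-0.255, -0.001, -0.967], [0.967, 0.0, -0.255], [0.001, -1.0, 0.001]]
wrist_force: [0.8, -0.4, 0.0]
gripper_width: 0.726
```

play_rows:
  deltas: [70,-20,0,0,0,70,-35,0,0,0,70,-35,0,0,0,70,-35,0,0,0,70,-35,0,0,0,70,-35,0,0,0,70,-35,0,0,0,70,-35,0,0,0,70,-15,0,0,0,70,0,0,0,0]

```text
time_s: 24.7
tcp_pos: [0.6549, -0.2478, 0.2167]
ee_rot: [[-0.252, -0.004, -0.968], [0.968, 0.001, -0.252], [0.002, -1.0, 0.004]]
wrist_force: [0.1, 0.3, -0.3]
gripper_width: 0.726
```

```bash
python3 st.py; python3 - <<'E'
from h import *
from station import r,eyes
c=eyes.capture("side"); im=c["img"]
cv2.imwrite("pics/s6.png",im); cv2.imwrite("pics/s6p.png",cv2.resize(im[130:220,240:330],None,fx=6,fy=6,interpolation=2)); cv2.imwrite("pics/s6z.png",cv2.resize(im[110:290,130:330],None,fx=3.3,fy=3.3,interpolation=2))
c=eyes.capture("top"); cv2.imwrite("pics/t6.png",c["img"])
E
```

```text
t 24.70 toe past lip -189.9 mm lateral 2.5 z 216.7  push -0.3 lat -0.2 fz -0.3 m [ 0.16 -0.06 -0.  ] yaw 104.61 w 0.726
```

View pics/s6z.png

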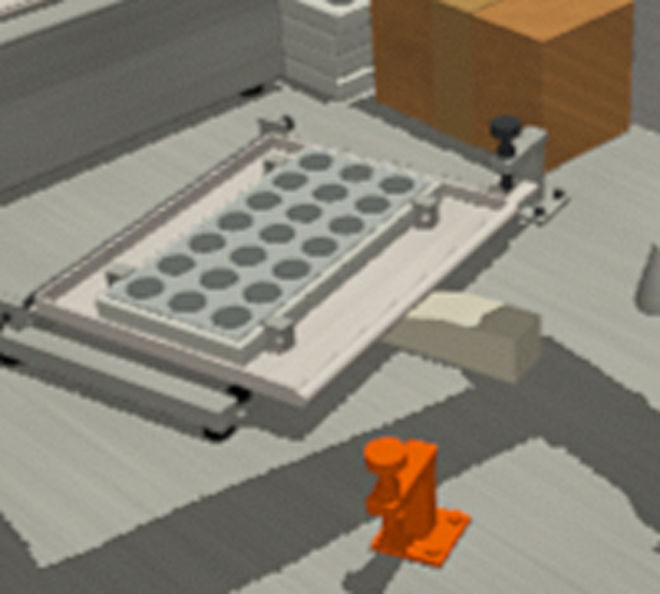

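View pics/s6p.png

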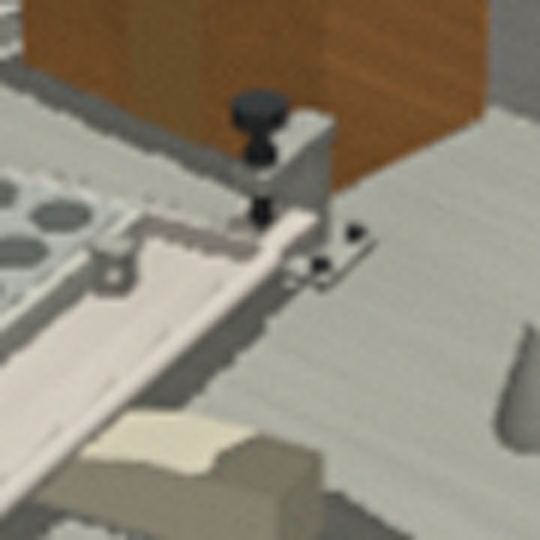

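View pics/t6.png

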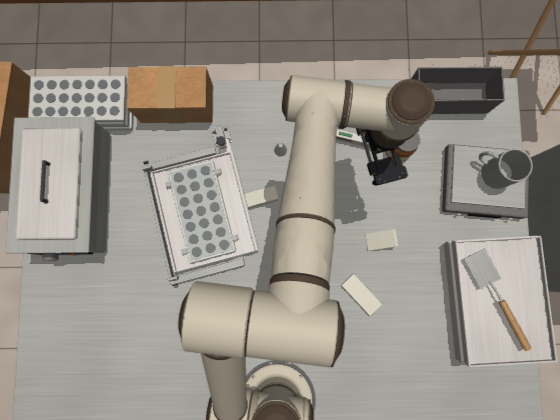

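Side view: the tray is raised, its ear is up against the screw at crop px (262,215), and the wedge is under the middle of the lip. In the top view the bystanders are where they were. I'm handing in.

```bash
python3 -c "
from station import r
print(r.finish_job())"
```

```text
the job is handed in; nothing more can be done
None
```

I gripped the long wedge by its heel, turned it in line with the stand and set it down in front of the lip. I slid it in about 2 mm off the middle, then let go with the wedge left in place, and handed the job in at about 25 s.

- **Finding the stop by feel:** The push held at about 7 N, then rose sharply with the toe about 92 mm past the lip, which puts the lip near 28 mm. I stopped at about 14 N. I estimate 5–7 N on the screw; this is worked out from the rise in push, not measured.
- **Letting go:** I eased the push down to about 6 N and the wedge had not moved. I backed off a little further and then opened the fingers, so I have no position reading at the moment of opening.
- **Last checks:** In the final side view the ear is up against the screw and the wedge is under the lip. In the top view the bystanders I could see are where they were, though the arm covers part of the jar and the level. The wrist force read about 0 N with the gripper clear. No check disagreed with the others, but I did not re-test the snugness by pushing the wedge again after release.

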